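Turn the wooden buttons of a glazed cupboard door clear of the glass

TASK

The glass of the little cupboard door lying face down on the bench is to be changed, so free it: run the fingertips along the edge of the glass on both long sides, just above the glass and without pressing on it, and gently push all six wooden turn-buttons aside until none of them reaches over the glass any more. Pick nothing up: leave the glass and the pencil on it in place, the door where it lies, and the other tools on the bench alone.

Things in the scene. Friction and masses are not known exactly. Their poses are not given: they have to be found in the camera images.
- door: plain wooden cupboard door, face down on the bench, 204 x 310 x 22 mm, loose, about 1.1 kg. Origin: centre of its underside; x from its near to its far long side (the far one has two brass hinge barrels), y along the long sides, z up. Its back, now on top, is level at z = 22 mm. Side members fill |x| = 65 to 102 mm, end members |y| = 120 to 155 mm; the pane lies in a rebate between them
- pane: glass pane, 127 x 237 x 4 mm, loose in the door's rebate with 1.5 mm play all round; its upper face is 1 mm below the back of the door, 21 mm above the bench. Origin: centre of its underside
- pencil: flat wooden carpenter's pencil, 170 x 8 x 8 mm, lying loose on the pane near its middle line, along the door's long sides. Origin: centre of its underside; x along the pencil
- screwdriver: bystander: yellow-handled screwdriver lying on the bench to the left of the door, 180 x 29 x 26 mm, loose; origin at the centre of its underside
- tape: bystander: green tape measure standing on the bench to the right of the door, 36 x 91 x 68 mm, loose; origin at the centre of its underside
- pliers: bystander: red-handled pliers lying on the bench to the right of the door, 180 x 60 x 18 mm, loose; origin at the centre of its underside
- near_button_1 (a joint): angle (rad) of the turn-button with its upright screw at x = -85, y = 85 mm in the door's frame; 0 = it points straight inward over the glass, along +x of the door, positive = turned counter-clockwise from above. Each button is a dark wooden bar, 40 x 12 x 7 mm with round ends (radius 6 mm); its screw goes through the centre of one round end, and it reaches 34 mm from there
- near_button_2 (a joint): angle (rad) of the turn-button with its upright screw at x = -85, y = 0 mm in the door's frame; 0 = it points straight inward over the glass, along +x of the door, positive = turned counter-clockwise from above. All buttons lie flat, from 22.5 to 29.5 mm above the bench; the screw heads reach up to 33 mm
- near_button_3 (a joint): angle (rad) of the turn-button with its upright screw at x = -85, y = -85 mm in the door's frame; 0 = it points straight inward over the glass, along +x of the door, positive = turned counter-clockwise from above. All buttons turn either way (to 3.1 rad) against slight friction, about 1 N at the tip, and stay where they are left
- far_button_1 (a joint): angle (rad) of the turn-button with its upright screw at x = 85, y = 85 mm in the door's frame; 0 = it points straight inward over the glass, along -x of the door, positive = turned counter-clockwise from above. The rebate's edge is 20 mm inward of the row of screws: beyond 1.05 rad either way a button no longer reaches over it
- far_button_2 (a joint): angle (rad) of the turn-button with its upright screw at x = 85, y = 0 mm in the door's frame; 0 = it points straight inward over the glass, along -x of the door, positive = turned counter-clockwise from above.
- far_button_3 (a joint): angle (rad) of the turn-button with its upright screw at x = 85, y = -85 mm in the door's frame; 0 = it points straight inward over the glass, along -x of the door, positive = turned counter-clockwise from above.
Things that resemble listed ones, but are neither listed nor needed, are in the scene too. Of the things shaped like the pencil, the wooden one is meant.

How it is judged:
At the end, for the whole second after the job is handed in: all six turn-buttons are turned more than 1.05 rad away from pointing straight inward (none overlaps the rebate edge), the door lies flat, at rest, within 30 mm of where it was, the pane is in its rebate and the pencil lies at rest on it ((value of joint near_button_1 above 1.05 rad or value of joint near_button_1 below -1.05 rad) and (value of joint near_button_2 above 1.05 rad or value of joint near_button_2 below -1.05 rad) and (value of joint near_button_3 above 1.05 rad or value of joint near_button_3 below -1.05 rad) and (value of joint far_button_1 above 1.05 rad or value of joint far_button_1 below -1.05 rad) and (value of joint far_button_2 above 1.05 rad or value of joint far_button_2 below -1.05 rad) and (value of joint far_button_3 above 1.05 rad or value of joint far_button_3 below -1.05 rad) and distance of door from where it was at the start of the episode below 0.03 m and linear speed of each of door, pencil below 0.01 m/s and angle between door's own z axis and vertical below 0.03 rad and z of pane in the frame of door below 0.019 m and distance between pencil and pane below 0.06 m); the robot touches nothing.
It fails at once if the glass is pressed by the robot with more than 8 N (contact force between any of the fingers, the arm and pane above 8 N).
It fails at once if the robot pushes on the door with more than 25 N (contact force between any of the fingers, the arm and door above 25 N).
It fails at once if the door is lifted, tipped or shoved more than 30 mm (distance of door from where it was at the start of the episode above 0.03 m or height (world z) of door above 0.006 m or angle between door's own z axis and vertical above 0.06 rad).
It fails at once if the pane is lifted out of its rebate, or the pencil is picked up or shifted more than 50 mm (z of pane in the frame of door above 0.02 m or (distance of pencil from where it was at the start of the episode above 0.05 m or z of pencil in the frame of door above 0.028 m)).
It fails at once if another tool on the bench is moved more than 30 mm (distance of any of screwdriver, tape, pliers from where it was at the start of the episode above 0.03 m).
It also fails if it takes over 54 s, if anything falls off the work surface, if the arm or the gripper's body presses on something with over 40 N, if the wrist force passes 120 N, or if a joint passes its speed limit or range.

ROBOT

A 6-joint arm with a two-finger parallel gripper is mounted at the origin on a cart in front of the work surface, level with it; the furniture and walls round the work are solid. World frame = base frame: x ahead of the robot, y to its left, z up, the work surface at z = 0. Lengths are in m, angles in rad, forces in N, time in s.
With the tool pointing down it reaches from about 0.275 to 0.875 m from the base axis. Payload 12.5 kg.
Tool frame: the origin (TCP) lies midway between the tips of the shut fingers; the grasp point (between the pads) lies 19 mm behind it (env.grip_depth is the y of the grasp point in the tool frame, in m); y points along the fingers, z is the direction in which the jaws open and shut, and the axes are right-handed (so a half turn about y gives the same grasp; the last joint's range is limited). The gripper opens to 85 mm and grips with 20 to 120 N. Pads are 22 mm wide; open, the fingers measure 114 mm over their backs; the gripper's body (76 mm by 85 mm) begins 54 mm behind the grasp point. The pads swing forward as they close: fully open they stand 13 mm farther back than shut.
Start: joints at [1.054, 0.351, 1.652, -0, 1.139, -0.085], TCP at [0.23, 0.5, 0.231] pointing down, gripper open.
Joint ranges: [-2.75, 2.75], [-0.79, 2.1], [0.01, 2.65], [-1.57, 4.71], [0.07, 3.14], [-2.87, 2.87]. Speed limits (rad/s): [2.22, 2.22, 2.79, 3.14, 3.14, 3.14].

INTERFACE

Orientations are given as a unit quaternion [x, y, z, w].
In Python, from cell import env gives the robot as it stands.
- The arm moves only by the shell command python3 -m inch 'ROWS' [FORCE]. ROWS is text: rows parted by semicolons, each of 5 numbers parted by spaces: the shift along the tool's x, y, z in units of 40 mm (1.0 is 40 mm), then the turn about the tool's y in degrees, then the finger opening in mm, from 0 to 85.4. A call has exactly 10 rows; each row is the pose to reach, as a shift and turn from the pose measured when the call began, along the tool's axes at that moment; what a row does not reach only later rows make up. A row lasts 1/12 s, in which the tool goes at most 41.7 mm and 7.16 degrees, less where a joint would pass 70% of its speed; a pose out of reach is approached as far as the arm can. A call with a gripper value outside its range is refused whole. The fingers move at their own pace and stop on an object; FORCE is the grip in N (left out, the last holds). Time passes only in rows, so rows that repeat a pose let the fingers close, or fill a call up. It gives the time, the measured TCP pose, the force and the opening at its end, in the units of the state.
- env.get_obs(): the state, without advancing time (a new reading comes with each control period).
- env.read_camera(name): name is "side" or "top" or "wrist"; returns (picture, depth): 420x560x3 uint8, red, green, blue; 420x560 float32, m along the optical axis (not along the pixel's ray), 0 where there is no reading.
- env.camera_info(name): a dict with "K" (3x3 intrinsics, pixels), "extrinsics" (4x4, takes a point from camera to world coordinates). Camera axes: x right, y down, z forward; pixel columns grow to the right and rows downward; lengths in m; the calibration is good to about 2 mm. A picture is of the moment at which its call begins: read the wrist's pose just before it. camera_info takes no time and is no camera call; for the wrist camera it gives the pose at the moment of the call.
- env.close_job(): hands the job in, once; it reports no verdict.
The state is a dict: "time": time; "joints": joint angles; "qd": joint speeds; "joint_torque": joint torques, N m; "tool_pos": TCP position; "ee_rot": TCP orientation; "contact_force": force on the tool from outside, world axes, zero at the start; "wrist_torque": the same for the moment, N m; "grip_width": finger opening in m.
Only numpy, scipy, OpenCV 4.12 (cv2) and the standard library are available. Lean on these libraries where they do the work, as an engineer would, in place of code of your own. Each camera call takes 0.05 s, during which the arm holds its last target.

## Working session

There is one attempt and no reset: what is moved stays moved. The work goes in short steps, Python scripts to look and compute and a shell command to move; the robot and the scene stay as the last step left them, time stands still between calls to the robot, and variables do not carry over. Pictures are saved under pics/ and viewed, and the job is handed in when it is done.

```bash
ls; mkdir -p pics
python3 - <<'E'
from cell import env
import cv2,numpy as np
o=env.get_obs(); print({k:np.round(v,4).tolist() for k,v in o.items()})
for n in("top","side"):
    p,d=env.read_camera(n); i=env.camera_info(n)
    np.savez(f"{n}0.npz",p=p,d=d,K=i["K"],E=i["extrinsics"])
    cv2.imwrite(f"pics/{n}0.png",p[:,:,::-1]); print(n,np.round(i["K"],1).tolist(),np.round(i["extrinsics"],3).tolist())
E
```

```text
pics
{'time': 0.0, 'joints': [1.0544, 0.3513, 1.6524, 0.0, 1.1391, -0.0846], 'qd': [0.0, -0.0001, 0.0006, -0.0012, 0.0005, 0.0004], 'joint_torque': [0.0004, -50.6103, -29.1413, -0.0001, 0.0045, 0.0], 'tool_pos': [0.23, 0.4992, 0.2307], 'ee_rot': [0.6911, -0.1516, 0.1513, -0.6903], 'contact_force': [0.7502, 0.2262, -0.2304], 'wrist_torque': [-0.0215, -0.039, -0.0379], 'grip_width': 0.0851}
top [[441.1, 0.0, 286.3], [0.0, 441.1, 210.0], [0.0, 0.0, 1.0]] [[0.014, -0.983, 0.182, 0.296], [-1.0, -0.014, 0.003, -0.008], [-0.001, -0.182, -0.983, 1.416], [0.0, 0.0, 0.0, 1.0]]
side [[472.0, 0.0, 274.3], [0.0, 472.0, 210.5], [0.0, 0.0, 1.0]] [[0.858, -0.309, 0.41, 0.117], [-0.513, -0.544, 0.663, -0.72], [0.018, -0.78, -0.626, 0.739], [0.0, 0.0, 0.0, 1.0]]
```

View pics/top0.png

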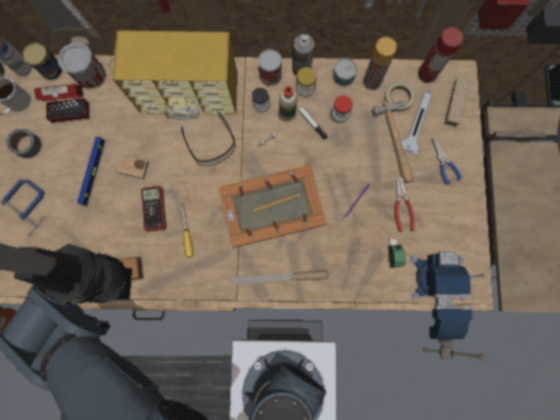

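View pics/side0.png

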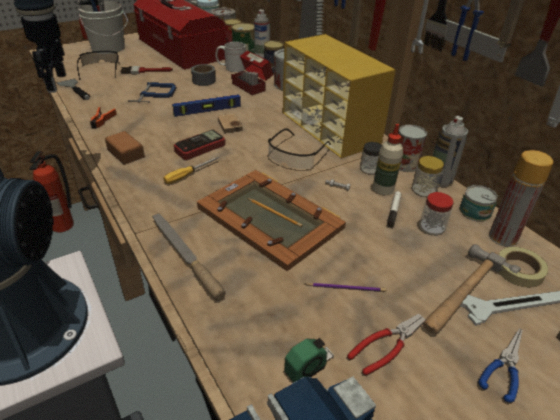

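The top view shows the door at about (272,205) and the wooden pencil on its glass at (275,203). The purple pencil lookalike is on the bench at (357,199). The screwdriver is at (187,230), the tape at (397,255) and the red pliers at (403,205), with blue lookalike pliers at (447,160). Next I'll take a close crop.

Run:
```python
import cv2,numpy as np
a=np.load("top0.npz")["p"][:,:,::-1][155:255,205:340]; cv2.imwrite("pics/topc.png",cv2.resize(a,None,fx=5.5,fy=5.5,interpolation=cv2.INTER_CUBIC))
a=np.load("side0.npz")["p"][:,:,::-1][165:265,190:350]; cv2.imwrite("pics/sidec.png",cv2.resize(a,None,fx=5,fy=5,interpolation=cv2.INTER_CUBIC))
```

```text
(no output)
```

View pics/topc.png

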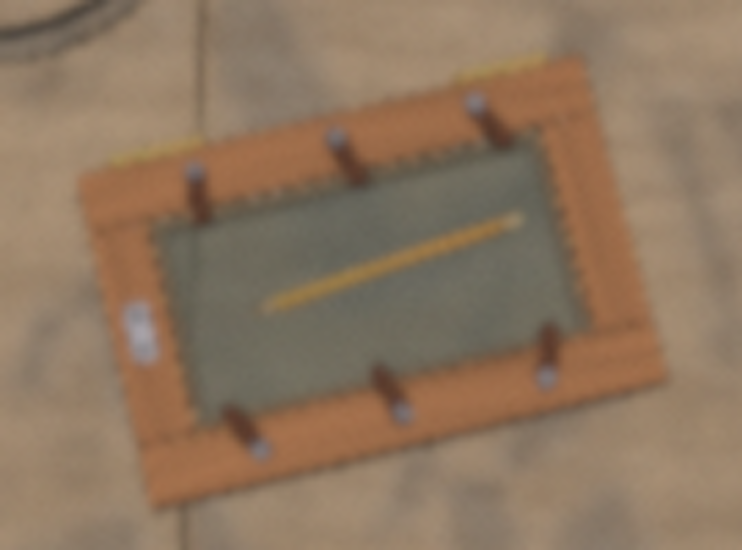

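View pics/sidec.png

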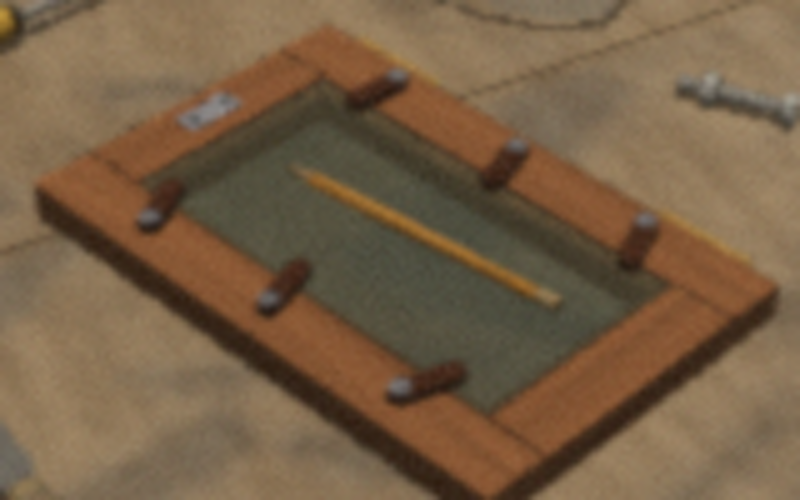

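```bash
cat > h.py <<'E'
import numpy as np,cv2
def ray(K,E,uv,z):
    uv=np.atleast_2d(uv).astype(float); d=np.c_[(uv-[K[0,2],K[1,2]])/[K[0,0],K[1,1]],np.ones(len(uv))]@E[:3,:3].T
    return E[:3,3]+d*((z-E[2,3])/d[:,2])[:,None]
def rigid(A,B): # 2d fit B=R A+t
    a=A.mean(0);b=B.mean(0);H=(A-a).T@(B-b);th=np.arctan2(H[0,1]-H[1,0],H[0,0]+H[1,1])
    R=np.array([[np.cos(th),-np.sin(th)],[np.sin(th),np.cos(th)]]);return th,R,b-R@a
E
python3 - <<'E'
from h import *
def fit(n,scr,off,s):
    f=np.load(n+"0.npz"); uv=(np.array(scr)+.5)/s-.5+off
    P=ray(f["K"],f["E"],uv,0.032)[:,:2]
    # order near1,2,3, far1,2,3
    A=np.array([[-85,85],[-85,0],[-85,-85],[85,85],[85,0],[85,-85]])/1e3
    th,R,t=rigid(A,P); print(n,"th",th,"t",t,"res mm",np.round((P-(A@R.T+t))*1e3,1).tolist())
fit("top",[(261,449),(402,410),(546,377),(195,172),(337,137),(476,103)],[205,155],5.5)
fit("side",[(152,216),(270,298),(400,388),(398,76),(515,148),(646,220)],[190,165],5)
f=np.load("top0.npz");g=f["p"];h=cv2.cvtColor(g,cv2.COLOR_RGB2HSV)
m=cv2.inRange(h,(5,110,90),(14,255,255)); m[:, :215]=0;m[:,330:]=0;m[:160]=0;m[250:]=0
c=max(cv2.findContours(m,0,1)[0],key=cv2.contourArea)
P=ray(f["K"],f["E"],c[:,0],0.022)[:,:2].astype(np.float32); print(cv2.minAreaRect(P))
# heights from depth
for uv in [(270,205),(243,233),(228,215),(231,214),(320,220)]: 
    d=f["d"][uv[1],uv[0]]; K=f["K"];p=f["E"][:3,:3]@(np.r_[(np.array(uv)-[K[0,2],K[1,2]])/K[0,0],1]*d)+f["E"][:3,3];print(uv,p.round(4))
E
```

```text
top th 0.258141221192646 t [0.57120494 0.04378072] res mm [[0.2, -0.4], [2.2, 1.3], [0.9, 0.8], [-1.5, -0.5], [-0.9, -1.0], [-0.8, -0.2]]
side th 0.2563477881507258 t [0.57435477 0.04239203] res mm [[1.9, -0.1], [1.0, 0.4], [0.5, 0.1], [-0.4, -0.4], [-2.6, -1.1], [-0.4, 1.0]]
((0.5709888339042664, 0.04429428279399872), (0.2037964016199112, 0.3073730170726776), 14.941107749938965)
(270, 205) [0.5703 0.0497 0.0241]
(243, 233) [0.4791 0.1341 0.0186]
(228, 215) [0.5352 0.183  0.0273]
(231, 214) [0.5394 0.1742 0.0224]
(320, 220) [ 0.5237 -0.1111  0.0237]
```

```bash
cat >> h.py <<'E'
from scipy.spatial.transform import Rotation as Rn
C=np.array([.572,.0435]);TH=.258
def d2w(x,y,z): # door mm -> world m
    c,s=np.cos(TH),np.sin(TH); return np.array([C[0]+(c*x-s*y)/1e3,C[1]+(s*x+c*y)/1e3,z/1e3])
def w2d(p):
    c,s=np.cos(TH),np.sin(TH);d=(np.asarray(p)[:2]-C)*1e3;return np.array([c*d[0]+s*d[1],-s*d[0]+c*d[1],p[2]*1e3])
def plan(*targets):
    from cell import env
    o=env.get_obs();R=Rn.from_quat(o["ee_rot"]).as_matrix();p=np.array(o["tool_pos"])
    print("t",round(float(o["time"]),2),"door pos",w2d(p).round(1),"axes x",R[:,0].round(4),"y",R[:,1].round(4),"z",R[:,2].round(4),"F",np.round(o["contact_force"],2),"w",round(float(o["grip_width"]),4))
    # yaw turn about tool y to align tool x with door +-x
    u=np.array([np.cos(TH),np.sin(TH),0]); l=R.T@u # direction in tool; turn th about y: x-> (cos,0,-sin)
    a=np.degrees(np.arctan2(-l[2],l[0])); print("turn to +x",a.round(2),"to -x",((a+360)%360-180).round(2),"j6",np.round(o["joints"][5],3))
    for t in targets: print(t,"shift",(R.T@(d2w(*t)-p)/.04).round(3))
E
python3 -c "
from h import *
plan((-62,135,80),(-62,135,25.5))"
```

```text
t 0.1 door pos [-214.4  528.   230.8] axes x [ 9.082e-01 -4.185e-01 -1.000e-04] y [-5.e-04 -8.e-04 -1.e+00] z [ 0.4185  0.9082 -0.001 ] F [ 0.56  0.89 -0.1 ] w 0.0854
turn to +x -39.52 to -x 140.48 j6 -0.085
(-62, 135, 80) shift [ 9.19   3.776 -5.15 ]
(-62, 135, 25.5) shift [ 9.191  5.138 -5.149]
```

```bash
python3 -m inch '0.5 0 -0.25 -4 0; 1.1 0.1 -0.6 -8 0; 1.7 0.2 -0.95 -12 0; 2.3 0.3 -1.3 -16 0; 2.9 0.4 -1.6 -20 0; 3.5 0.5 -1.95 -24 0; 4.1 0.6 -2.3 -28 0; 4.7 0.8 -2.6 -32 0; 5.3 1.0 -2.95 -36 0; 5.8 1.1 -3.2 -39.5 0' 20; python3 -c "
from h import *
plan((-62,135,80),(-62,135,25.5))"
```

```text
time: 0.93
tool_pos: [0.3874, 0.2841, 0.186]
ee_rot: [0.702, 0.091, -0.093, -0.701]
contact_force: [0.6, 0.9, -0.0]
grip_width: -0.0001
t 0.93 door pos [-117.1  279.7  186. ] axes x [ 0.9662  0.2578 -0.0021] y [-0.0017 -0.0018 -1.    ] z [-0.2578  0.9662 -0.0013] F [ 0.57  0.9  -0.  ] w -0.0001
turn to +x 0.16 to -x -179.84 j6 -1.295
(-62, 135, 80) shift [ 1.372  2.651 -3.618]
(-62, 135, 25.5) shift [ 1.375  4.013 -3.616]
```

Now I'll move above the door's near-left corner at z = 80 mm, and check the fingertips in the camera images.

```bash
python3 -m inch '0.2 0.3 -0.5 0.1 0; 0.4 0.6 -1.0 0.1 0; 0.6 0.9 -1.5 0.2 0; 0.8 1.2 -2.0 0.2 0; 1.0 1.5 -2.5 0.2 0; 1.2 1.9 -3.0 0.2 0; 1.3 2.2 -3.4 0.2 0; 1.37 2.5 -3.6 0.2 0; 1.37 2.65 -3.62 0.2 0; 1.37 2.65 -3.62 0.2 0'
python3 - <<'E'
from h import *
plan((-62,135,40),(-62,135,25.5))
from cell import env
for n in("wrist","side"):
    i=env.camera_info(n);p,d=env.read_camera(n)
    np.savez(f"{n}1.npz",p=p,d=d,K=i["K"],E=i["extrinsics"]); cv2.imwrite(f"pics/{n}1.png",p[:,:,::-1])
E
```

```text
time: 1.77
tool_pos: [0.4767, 0.158, 0.0788]
ee_rot: [0.702, 0.089, -0.092, -0.701]
contact_force: [-0.6, 1.0, -0.2]
grip_width: 0.0
t 1.77 door pos [-62.9 135.1  78.8] axes x [ 0.9673  0.2538 -0.0046] y [-0.0041 -0.0022 -1.    ] z [-0.2538  0.9673 -0.0011] F [-0.62  1.02 -0.18] w 0.0
turn to +x -0.08 to -x 179.92 j6 -1.598
(-62, 135, 40) shift [ 0.028  0.969 -0.001]
(-62, 135, 25.5) shift [ 0.03   1.332 -0.   ]
```

View pics/wrist1.png

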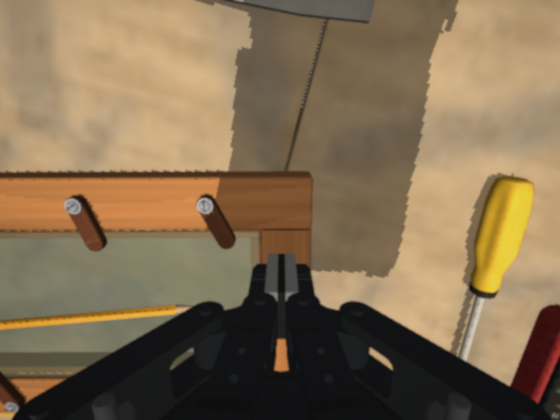

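View pics/side1.png

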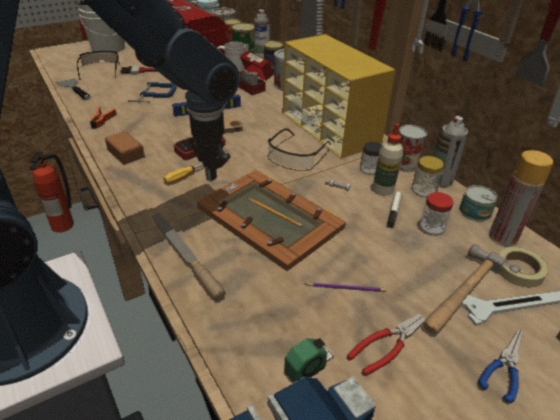

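Run:
```python
from h import *
f=np.load("wrist1.npz");K,E=f["K"],f["E"];print(E.round(3).tolist())
print("screws(door mm)",[w2d(p).round(1).tolist() for p in ray(K,E,[(73,206),(206,206)],.033)])
print("corner near-left, rebate edge",[w2d(p).round(1).tolist() for p in ray(K,E,[(311,172),(100,232),(100,172)],.022)])
print("tips",[w2d(p).round(1).tolist() for p in ray(K,E,[(268,256),(297,256),(282,256)],.079)])
cv2.imwrite("pics/w1c.png",cv2.resize(f["p"][150:330,180:380,::-1],None,fx=3.3,fy=3.3))
```

```text
[[-0.254, 0.921, 0.296, 0.4], [0.967, 0.243, 0.076, 0.138], [-0.001, 0.305, -0.952, 0.223], [0.0, 0.0, 0.0, 1.0]]
screws(door mm) [[-82.9, 2.2, 33.0], [-82.9, 86.9, 33.0]]
corner near-left, rebate edge [[-102.6, 154.1, 22.0], [-60.6, 9.3, 22.0], [-102.6, 16.8, 22.0]]
tips [[-70.7, 128.0, 79.0], [-70.7, 142.7, 79.0], [-70.7, 135.1, 79.0]]
```

View pics/w1c.png

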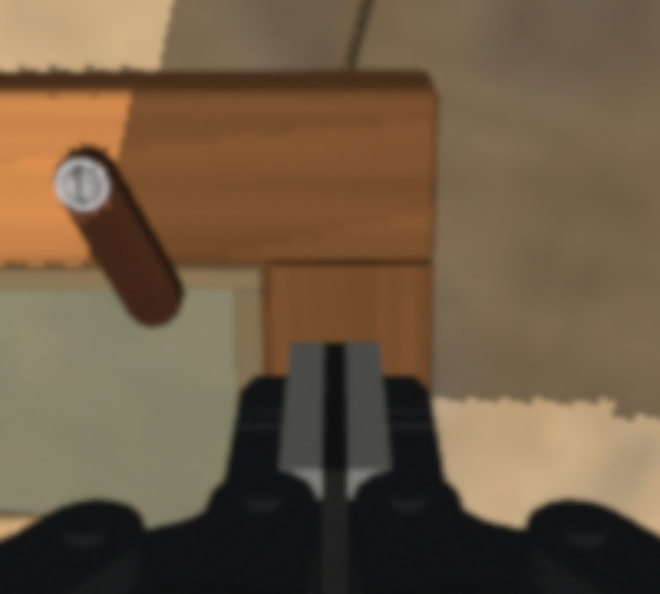

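Check passed: the wrist view puts the screws within 2 mm of the model, and the fingertip edge about 11 mm inside the screw row. Now I'll descend.

```bash
python3 -m inch '0.03 0.2 0 0 0; 0.03 0.4 0 0 0; 0.03 0.6 0 0 0; 0.03 0.8 0 0 0; 0.03 0.95 0 0 0; 0.03 1.05 0 0 0; 0.03 1.15 0 0 0; 0.03 1.2 0 0 0; 0.03 1.2 0 0 0; 0.03 1.2 0 0 0'; python3 -c "
from h import *
plan((-62,135,25.7),(-62,0,25.7),(-62,-128,25.7))"
```

```text
time: 2.7
tool_pos: [0.4784, 0.159, 0.0323]
ee_rot: [0.702, 0.09, -0.092, -0.701]
contact_force: [-0.2, -0.3, 0.9]
grip_width: 0.0005
t 2.7 door pos [-61.1 135.6  32.3] axes x [ 0.9669  0.255  -0.0022] y [-0.0018 -0.0017 -1.    ] z [-0.255   0.9669 -0.0012] F [-0.22 -0.31  0.86] w 0.0005
turn to +x -0.01 to -x 179.99 j6 -1.598
(-62, 135, 25.7) shift [-0.023  0.165 -0.015]
(-62, 0, 25.7) shift [-0.023  0.169 -3.39 ]
(-62, -128, 25.7) shift [-0.022  0.173 -6.59 ]
```

```bash
python3 -m inch '-0.01 0.05 0 0 0; -0.02 0.08 0 0 0; -0.02 0.11 0 0 0; -0.02 0.14 0 0 0; -0.02 0.16 0 0 0; -0.02 0.16 0 0 0; -0.02 0.16 0 0 0; -0.02 0.16 0 0 0; -0.02 0.16 0 0 0; -0.02 0.16 0 0 0'; python3 -c "
from h import *
plan((-62,135,25.7),(-62,0,25.7),(-62,-128,25.7))"
```

```text
time: 3.53
tool_pos: [0.4776, 0.1588, 0.026]
ee_rot: [0.702, 0.09, -0.092, -0.701]
contact_force: [0.4, 0.7, 0.6]
grip_width: 0.0001
t 3.53 door pos [-61.8 135.6  26. ] axes x [ 0.9669  0.255  -0.0021] y [-0.0017 -0.0017 -1.    ] z [-0.255   0.9669 -0.0012] F [0.45 0.74 0.58] w 0.0001
turn to +x -0.01 to -x 179.99 j6 -1.598
(-62, 135, 25.7) shift [-0.004  0.006 -0.015]
(-62, 0, 25.7) shift [-0.004  0.01  -3.39 ]
(-62, -128, 25.7) shift [-3.00e-03  1.40e-02 -6.59e+00]
```

```bash
python3 -m inch '0 0 -0.15 0 0; 0 0 -0.35 0 0; 0 0 -0.55 0 0; 0 0 -0.75 0 0; 0 0 -0.95 0 0; 0 0 -1.15 0 0; 0 0 -1.35 0 0; 0 0 -1.55 0 0; 0 0 -1.75 0 0; 0 0 -1.9 0 0'
python3 - <<'E'
from h import *
plan((-62,0,25.7),(-62,-128,25.7))
from cell import env
n="wrist";p,d=env.read_camera(n);cv2.imwrite(f"pics/{n}2.png",p[:,:,::-1])
E
```

```text
time: 4.37
tool_pos: [0.4971, 0.0843, 0.026]
ee_rot: [0.702, 0.09, -0.092, -0.701]
contact_force: [-0.2, 1.0, -0.4]
grip_width: 0.0
t 4.37 door pos [-62.   58.5  26. ] axes x [ 0.967   0.2547 -0.0023] y [-0.0019 -0.0019 -1.    ] z [-0.2547  0.967  -0.0013] F [-0.22  1.   -0.44] w 0.0
turn to +x -0.03 to -x 179.97 j6 -1.75
(-62, 0, 25.7) shift [ 0.     0.01  -1.463]
(-62, -128, 25.7) shift [ 1.000e-03  1.400e-02 -4.663e+00]
```

View pics/wrist2.png

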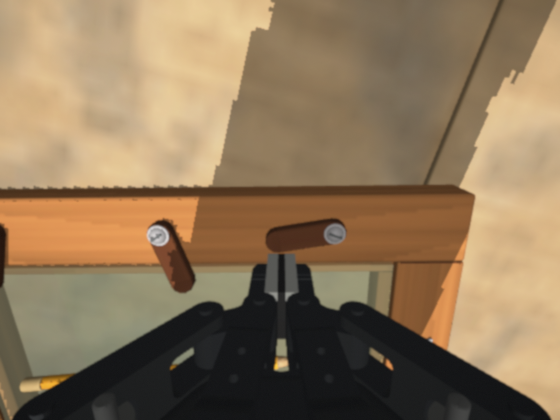

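near_button_1, with its screw at (335,233), now points along the side member with its tip at about (272,240), clear of the glass. I'll continue the sweep.

```bash
python3 -m inch '0 0 -0.2 0 0; 0 0 -0.45 0 0; 0 0 -0.7 0 0; 0 0 -0.95 0 0; 0 0 -1.2 0 0; 0 0 -1.45 0 0; 0 0 -1.7 0 0; 0 0 -1.95 0 0; 0 0 -2.15 0 0; 0 0 -2.3 0 0';python3 -c "
from h import *
plan((-62,-128,25.7))"
```

```text
time: 5.25
tool_pos: [0.5211, -0.0064, 0.0262]
ee_rot: [0.702, 0.09, -0.091, -0.701]
contact_force: [0.4, 0.4, 0.2]
grip_width: 0.0003
t 5.25 door pos [-62.  -35.3  26.2] axes x [ 0.9672  0.2539 -0.002 ] y [-0.0015 -0.0021 -1.    ] z [-0.2539  0.9672 -0.0017] F [0.44 0.4  0.21] w 0.0003
turn to +x -0.08 to -x 179.92 j6 -1.925
(-62, -128, 25.7) shift [ 2.000e-03  1.600e-02 -2.319e+00]
```

```bash
python3 -m inch '0 0.01 -0.2 0 0; 0 0.01 -0.45 0 0; 0 0.01 -0.7 0 0; 0 0.01 -0.95 0 0; 0 0.01 -1.2 0 0; 0 0.01 -1.45 0 0; 0 0.01 -1.7 0 0; 0 0.01 -1.95 0 0; 0 0.01 -2.15 0 0; 0 0.01 -2.3 0 0'; python3 -m inch '0 -0.1 0 0 0; 0 -0.3 0 0 0; 0 -0.5 0 0 0; 0 -0.7 0 0 0; 0 -0.9 0 0 0; 0 -1.1 0 0 0; 0 -1.3 0 0 0; 0 -1.4 0 0 0; 0 -1.5 0 0 0; 0 -1.5 0 0 0'
python3 - <<'E'
from h import *
plan((62,-135,80),(62,-135,26))
from cell import env
i=env.camera_info("wrist")
for n in("wrist","top"):
    p,d=env.read_camera(n);i=env.camera_info(n);np.savez(f"{n}3.npz",p=p,d=d,K=i["K"],E=i["extrinsics"]);cv2.imwrite(f"pics/{n}3.png",p[:,:,::-1] if n=="wrist" else cv2.resize(p[155:255,205:340,::-1],None,fx=5.5,fy=5.5,interpolation=2))
E
```

```text
time: 6.08
tool_pos: [0.5447, -0.0966, 0.026]
ee_rot: [0.702, 0.09, -0.091, -0.701]
contact_force: [0.1, -0.5, -0.1]
grip_width: 0.0001
time: 6.92
tool_pos: [0.545, -0.0964, 0.0867]
ee_rot: [0.702, 0.09, -0.091, -0.7]
contact_force: [-0.3, -0.0, 0.1]
grip_width: -0.0001
t 6.92 door pos [ -61.8 -128.4   86.7] axes x [ 0.9673  0.2537 -0.0013] y [-6.0e-04 -2.6e-03 -1.0e+00] z [-0.2537  0.9673 -0.0024] F [-0.33 -0.01  0.07] w -0.0001
turn to +x -0.09 to -x 179.91 j6 -2.083
(62, -135, 80) shift [ 3.095  0.164 -0.159]
(62, -135, 26) shift [ 3.097  1.514 -0.156]
```

View pics/wrist3.png

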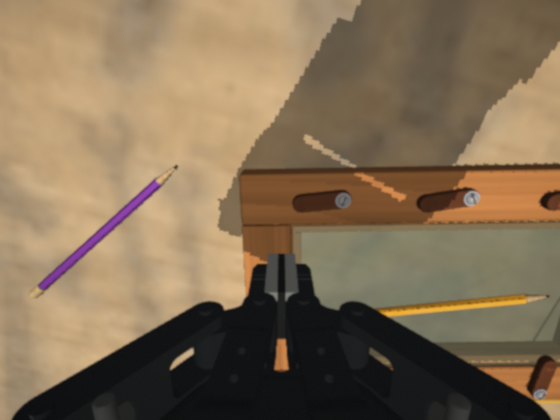

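View pics/top3.png

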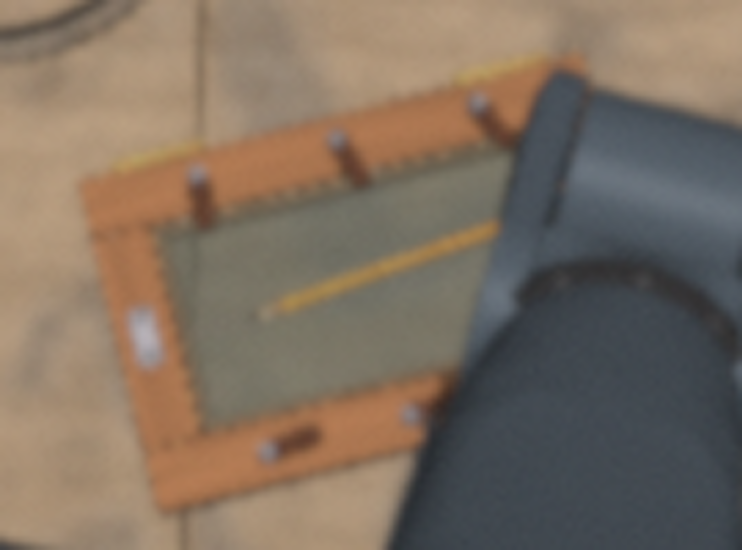

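Run:
```python
from h import *
f=np.load("wrist3.npz");K,E=f["K"],f["E"]
print("near screws 3,2",[w2d(p).round(1).tolist() for p in ray(K,E,[(343,201),(472,199)],.033)],"far3",w2d(ray(K,E,[(540,393)],.033)[0]).round(1))
print("corner",[w2d(p).round(1).tolist() for p in ray(K,E,[(241,172),(500,167)],.022)])
f=np.load("top3.npz");K,E=f["K"],f["E"]
for s in ([(261,449),(195,172),(337,137),(476,103)],[(268,452),(198,175),(338,141),(478,104)]):
  print([w2d(p).round(1)[:2].tolist() for p in ray(K,E,(np.array(s)+.5)/5.5-.5+[205,155],.033)])
```

```text
near screws 3,2 [[-82.9, -88.2, 33.0], [-84.2, -3.9, 33.0]] far3 [80.8 82.4 33. ]
corner [[-100.0, -155.9, 22.0], [-103.3, 17.6, 22.0]]
[[-85.8, 85.0], [82.5, 85.4], [82.9, -0.2], [83.2, -84.5]]
[[-88.4, 81.5], [80.3, 84.1], [80.4, -0.3], [82.3, -85.5]]
```

```bash
python3 - <<'E'
from h import *
A=np.array([[-85,-85],[-85,0],[85,85]])/1e3
B=np.array([d2w(-82.9,-88.2,0),d2w(-84.2,-3.9,0),d2w(80.8,82.4,0)])[:,:2]
th,R,t=rigid(A,B);print(th,t,((B-A@R.T-t)*1e3).round(1))
open("h.py","a").write(f"\nC=np.array([{t[0]:.4f},{t[1]:.4f}]);TH={th:.4f}\n")
E
python3 -c "
from h import *
plan((0,-138,85),(62,-138,85),(62,-138,26))"
```

```text
0.2774125457177955 [0.5722605  0.04079354] [[ 0.6  1.3]
 [ 1.1  0.7]
 [-1.6 -2. ]]
t 7.02 door pos [ -64.2 -124.4   85.8] axes x [ 0.9673  0.2535 -0.0023] y [-0.0018 -0.0023 -1.    ] z [-0.2535  0.9673 -0.0018] F [ 0.42  0.13 -0.85] w 0.0002
turn to +x -1.21 to -x 178.79 j6 -2.083
(0, -138, 85) shift [ 1.612  0.017 -0.307]
(62, -138, 85) shift [ 3.162  0.013 -0.274]
(62, -138, 26) shift [ 3.165  1.488 -0.272]
```

```bash
python3 -m inch '0.3 0 -0.05 0 0; 0.7 0 -0.1 -0.5 0; 1.1 0 -0.15 -1 0; 1.5 0 -0.2 -1.2 0; 1.9 0 -0.25 -1.2 0; 2.3 0 -0.28 -1.2 0; 2.7 0.2 -0.28 -1.2 0; 3.0 0.5 -0.28 -1.2 0; 3.14 0.8 -0.28 -1.2 0; 3.14 1.1 -0.28 -1.2 0'; python3 -c "
from h import *
plan((61,-138,26),(61,0,26),(61,128,26))"
```

```text
time: 7.85
tool_pos: [0.6691, -0.0752, 0.04]
ee_rot: [0.701, 0.097, -0.099, -0.7]
contact_force: [-0.2, 0.4, 0.4]
grip_width: 0.0002
t 7.85 door pos [  61.4 -138.1   40. ] axes x [ 0.9617  0.2741 -0.0028] y [-0.0022 -0.0022 -1.    ] z [-0.2742  0.9617 -0.0015] F [-0.18  0.37  0.39] w 0.0002
turn to +x 0.02 to -x -179.98 j6 -2.027
(61, -138, 26) shift [-0.008  0.35   0.002]
(61, 0, 26) shift [-0.007  0.344  3.452]
(61, 128, 26) shift [-6.000e-03  3.400e-01  6.652e+00]
```

```bash
python3 -m inch '-0.01 0.05 0 0 0; -0.01 0.1 0 0 0; -0.01 0.15 0 0 0; -0.01 0.2 0 0 0; -0.01 0.25 0 0 0; -0.01 0.3 0 0 0; -0.01 0.34 0 0 0; -0.01 0.34 0 0 0; -0.01 0.34 0 0 0; -0.01 0.34 0 0 0'
python3 - <<'E'
from h import *
plan((61,-138,26),(61,0,26),(61,128,26))
from cell import env
p,d=env.read_camera("side");cv2.imwrite("pics/side4.png",cv2.resize(p[165:265,190:350,::-1],None,fx=5,fy=5,interpolation=2))
E
```

```text
time: 8.68
tool_pos: [0.6688, -0.0753, 0.0266]
ee_rot: [0.701, 0.097, -0.099, -0.7]
contact_force: [-0.2, 0.7, 0.3]
grip_width: 0.0001
t 8.68 door pos [  61.  -138.1   26.6] axes x [ 0.9617  0.2742 -0.0025] y [-0.0019 -0.0022 -1.    ] z [-0.2742  0.9617 -0.0016] F [-0.2   0.72  0.35] w 0.0001
turn to +x 0.02 to -x -179.98 j6 -2.027
(61, -138, 26) shift [-0.001  0.014  0.003]
(61, 0, 26) shift [-0.     0.008  3.453]
(61, 128, 26) shift [1.000e-03 3.000e-03 6.653e+00]
```

View pics/side4.png

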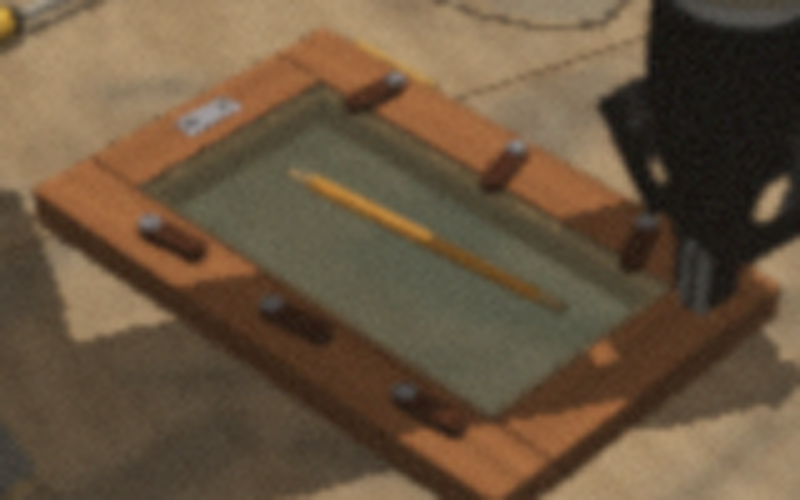

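```bash
python3 -m inch '0 0.01 0.15 0 0; 0 0.01 0.35 0 0; 0 0.01 0.55 0 0; 0 0.01 0.75 0 0; 0 0.01 0.95 0 0; 0 0.01 1.15 0 0; 0 0.01 1.35 0 0; 0 0.01 1.55 0 0; 0 0.01 1.75 0 0; 0 0.01 1.9 0 0'
python3 - <<'E'
from h import *
plan((61,0,26),(61,128,26))
from cell import env
p,d=env.read_camera("wrist");cv2.imwrite("pics/wrist5.png",p[:,:,::-1])
E
```

```text
time: 9.57
tool_pos: [0.6477, -0.0011, 0.026]
ee_rot: [0.701, 0.097, -0.099, -0.7]
contact_force: [-1.2, 0.3, -0.2]
grip_width: 0.0005
t 9.57 door pos [ 61.  -60.9  26. ] axes x [ 0.9616  0.2745 -0.0026] y [-0.0021 -0.002  -1.    ] z [-0.2745  0.9616 -0.0013] F [-1.23  0.3  -0.22] w 0.0005
turn to +x 0.04 to -x -179.96 j6 -1.92
(61, 0, 26) shift [ 1.000e-03 -2.000e-03  1.523e+00]
(61, 128, 26) shift [ 3.000e-03 -6.000e-03  4.723e+00]
```

View pics/wrist5.png

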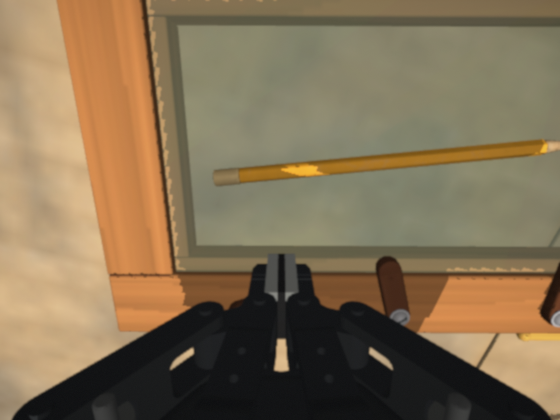

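The pencil and glass are undisturbed, and the far buttons ahead are at (392,290) and (555,300). I'll continue the sweep.

```bash
python3 -m inch '0 0 0.2 0 0; 0 0 0.45 0 0; 0 0 0.7 0 0; 0 0 0.95 0 0; 0 0 1.2 0 0; 0 0 1.45 0 0; 0 0 1.7 0 0; 0 0 1.95 0 0; 0 0 2.15 0 0; 0 0 2.3 0 0'; python3 -m inch '0 0 0.2 0 0; 0 0 0.45 0 0; 0 0 0.7 0 0; 0 0 0.95 0 0; 0 0 1.2 0 0; 0 0 1.45 0 0; 0 0 1.7 0 0; 0 0 1.95 0 0; 0 0 2.2 0 0; 0 0 2.4 0 0';python3 -m inch '0 -0.1 0 0 0; 0 -0.3 0 0 0; 0 -0.6 0 0 0; 0 -1 0 0 0; 0 -1.4 0 0 0; 0 -1.8 0 0 0; 0 -2.2 0 0 0; 0 -2.6 0 0 0; 0 -3 0 0 0; 0 -3.2 0 0 0'
python3 - <<'E'
from h import *
plan((61,128,26))
from cell import env
for n in("wrist","top","side"):
    p,d=env.read_camera(n);i=env.camera_info(n);np.savez(f"{n}6.npz",p=p,d=d,K=i["K"],E=i["extrinsics"]);q=p[:,:,::-1]
    cv2.imwrite(f"pics/{n}6.png",q if n=="wrist" else cv2.resize(q[155:255,205:340] if n=="top" else q[165:265,190:350],None,fx=5,fy=5,interpolation=2))
E
```

```text
time: 10.45
tool_pos: [0.6217, 0.0893, 0.0258]
ee_rot: [0.701, 0.097, -0.099, -0.7]
contact_force: [-0.2, 0.1, -0.2]
grip_width: 0.0001
time: 11.28
tool_pos: [0.5949, 0.1829, 0.0258]
ee_rot: [0.701, 0.097, -0.099, -0.7]
contact_force: [-0.1, 0.4, 0.0]
grip_width: -0.0001
time: 12.12
tool_pos: [0.5964, 0.1828, 0.1571]
ee_rot: [0.7, 0.099, -0.098, -0.7]
contact_force: [-0.0, 1.4, 0.3]
grip_width: 0.0004
t 12.12 door pos [ 62.  130.  157.1] axes x [9.614e-01 2.751e-01 9.000e-04] y [ 1.1e-03 -5.0e-04 -1.0e+00] z [-2.751e-01  9.614e-01 -8.000e-04] F [-0.04  1.41  0.27] w 0.0004
turn to +x 0.07 to -x -179.93 j6 -1.626
(61, 128, 26) shift [-0.028  3.278 -0.046]
```

View pics/wrist6.png

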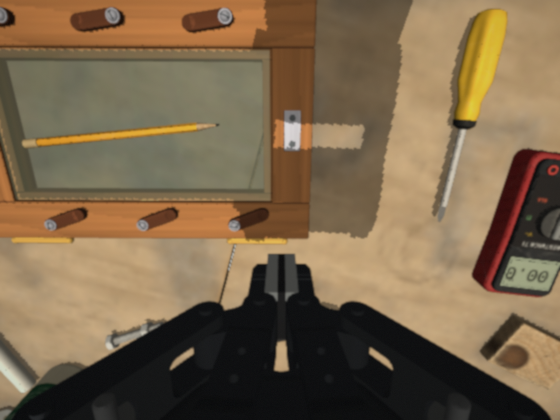

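View pics/top6.png

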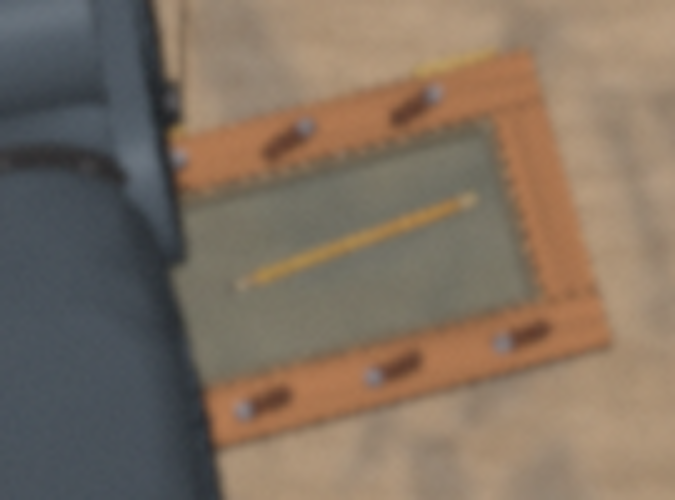

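View pics/side6.png

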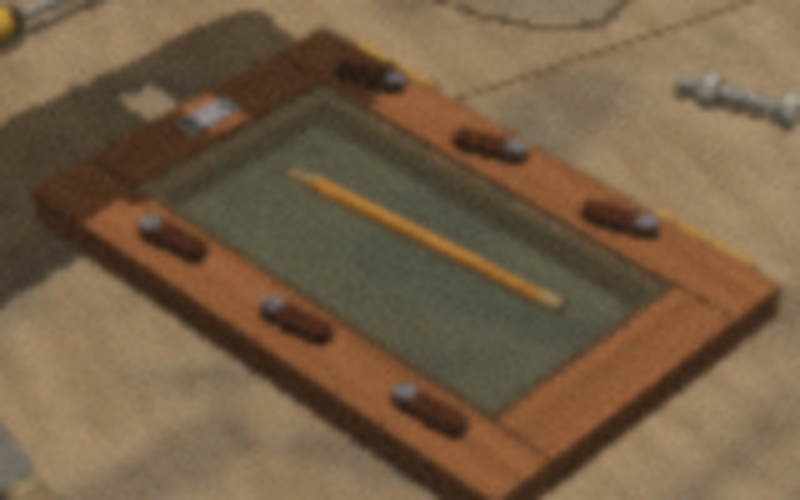

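All six buttons lie along the side members. I'll measure their angles in the wrist view.

Run:
```python
from h import *
f=np.load("wrist6.npz");K,E=f["K"],f["E"];q=f["p"]
cv2.imwrite("pics/w6c.png",cv2.resize(q[195:240,20:300,::-1],None,fx=2.8,fy=2.8,interpolation=2))
edge=ray(K,E,[(10,202),(300,202)],.022);e=edge[1]-edge[0]
def rp(uv,z): return ray(K,E,[uv],z)[0][:2]
u=e[:2]/np.linalg.norm(e[:2]); n=np.array([u[1],-u[0]]); print("door y dir",u,"angle",np.arctan2(-u[0],u[1]))
for nm,s,t in [("far3",(50,224),(84,213)),("far2",(142,225),(176,213)),("far1",(234,226),(267,213)),("near1",(225,16),(186,22)),("near2",(113,15),(75,23))]:
    v=rp(t,.0295)-rp(s,.033); inw=-n if nm[0]=="f" else n
    print(nm,"len",np.linalg.norm(v).round(4),"reach in",(v@inw*1e3).round(1),"angle",np.degrees(np.arctan2(inw[0]*v[1]-inw[1]*v[0],v@inw)).round(1), np.radians(60.2).round(2))
```

```text
door y dir [-0.27614117  0.96111709] angle 0.2797768326547965
far3 len 0.0324 reach in 9.5 angle -73.0 1.05
far2 len 0.033 reach in 10.5 angle -71.5 1.05
far1 len 0.0325 reach in 11.4 angle -69.4 1.05
near1 len 0.0308 reach in 3.2 angle -84.1 1.05
near2 len 0.032 reach in 4.5 angle -81.9 1.05
```

View pics/w6c.png

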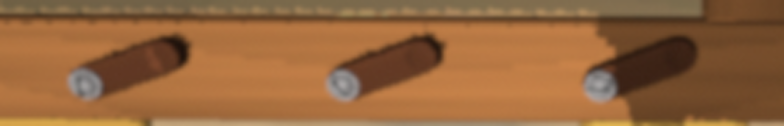

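```bash
python3 -c "
from cell import env
o=env.get_obs();print(o['time'],o['tool_pos'],o['contact_force'])
print(env.close_job())"
```

```text
12.2667 [0.59558213 0.18280212 0.15449876] [-1.2932204   0.39141462 -0.36457232]
the job is handed in; nothing more can be done
None
```

All six turn-buttons are turned clear of the glass, and I handed the job in at 12.3 s of the 54 s allowed. I ran the shut fingertips about 26 mm above the bench along each long side: the near row towards the right, then the far row towards the left. Then I lifted clear.

- **Buttons:** they need to be past 60.2°. In the last wrist picture the far buttons are at about 69 to 73°, and near buttons 1 and 2 at about 82 to 84°. I did not work out an angle for near button 3, but the side view shows it lying along the side member like the other two.
- **Margin:** the far buttons have about 9° to spare, less than the near ones, and their tips stop about 6 mm short of the rebate edge.
- **Contact:** the wrist readings I took between moves stayed below about 1.5 N, which is close to sensor noise. I did not read the force during the moves themselves. At hand-in the tool stood about 155 mm above the bench.
- **Door, pane and tools:** the near sweep shifted the door by about 3 to 5 mm and turned it by about 0.02 rad. The far sweep did not move it noticeably further. The pencil and pane look undisturbed, the screwdriver was never approached, and the tape and pliers were not checked again at the end.
- **Disagreement:** the top, side and wrist views differed by 2 to 3 mm on the door's position, so I aimed the far row from the wrist view.

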